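# Draw the filter plate from under its cover flap and present it to the light

## Task

Swing the cover flap of the small filter housing right back past upright so that it stays open, draw the mesh filter plate (the one with the long bar handle) up out of its slot, and present it to the inspection light: upright, square to the panel and centred on it, about 6 cm in front of the white face without touching it. The job finishes while the robot is still holding the plate there, so do not put it down or let go. Leave the solid blanking plate (round knob) in its slot, the flap open and the other things on the bench where they are.

Things in the scene. Friction and masses are not known exactly. Their poses are not given: they have to be found in the camera images.
- housing: Fixed grey filter box, 110 (x) by 162 (y) by 88 mm high, open top under the flap, walls 3 mm, inner floor 8 mm above the bench. Origin: centre of underside; x to its rear (hinge), louvred front at -x, z up. Two plates stand on the floor lengthwise along x in 11 mm slots at y = +30 and -30 mm, either way round; slot guides (front and rear walls only) end 44 mm above the bench, open above.
- flap (a joint): Hinge of the grey cover flap, 118 by 166 by 3 mm, 0.15 kg: 0 = closed (level on the rim), grows as the front edge is lifted, 1.57 = upright, 1.9 = stop, leaning back behind the housing, its edge 200 mm above the bench. Moves easily, no spring: let go before upright it falls shut, past upright it falls back to the stop and stays.
- flap_hinge (a point): Point on the hinge axis at the top rear edge of the housing (58 mm behind its centre, 88 mm above the bench), mid-width. The axis runs along the housing's y. Axes as the housing's.
- flap_tab (a point): Grip point in the black pull tab on the flap's outer face near the front edge: an upright fin 12 mm thick (housing's y), 28 mm long (x), 40 mm tall; point in its middle, 12.5 mm below its top, 27.5 mm above the flap. Flap closed: 98 mm in front of and 32 mm above the hinge axis. Axes turn with the flap. Pinched across its thickness the tab can pivot between the pads.
- filter_plate: Loose plate to present: aluminium frame 72 (its x) by 8 (y) by 50 mm high with see-through wire mesh, on top a black bar handle 44 (x) by 12 (y) by 26 mm high (76 mm in all); about 0.12 kg. Origin: centre of lower edge; z up, y normal to its face. In its slot (axes as the housing's) the handle's top is 84 mm above the bench. Hidden until the flap is lifted.
- filter_mid (a point): Middle of the filter plate's mesh, 25 mm above its lower edge; the handle's middle is 38 mm above this point. Axes as the plate's.
- blank_plate: Loose solid blanking plate of the same 72 by 8 by 50 mm in the other slot, 60 mm beside the filter plate, with a round black knob of 14 mm diameter and 26 mm height on top instead of the bar. To be left in its slot. Origin: centre of its lower edge.
- light: Fixed inspection light on a stand: a square aluminium-framed white panel, 96 by 96 mm and 14 mm thick, upright, its centre 235 mm and its top 283 mm above the bench, on a post with a flat dark foot 70 by 110 mm. Origin: at bench level under the middle of the white face; the white face looks along its -x, y is level along the face, z up.
- light_face (a point): Centre of the white face of the light, 235 mm above the bench. Axes as the light's: the plate is to be held on the -x side.
- gold_caliper: Gold brake caliper, 48 by 63 by 41 mm, loose bystander to be left alone. Origin at its underside.
- screwdriver: Screwdriver with an amber handle, 192 mm long, lying on the bench, loose bystander to be left alone. Origin near the middle of its underside.
- hex_key: L-shaped dark hex key, 32 by 104 by 8 mm, lying on the bench, loose bystander to be left alone. Origin near the middle of its underside.

How it is judged (in metres and radians):
On the way, in this order (a step that is already met when the one before it is completed fails the run):
1. the flap is swung back past upright (value of joint flap above 1.6 rad), for 0.2 s.
2. the filter plate, in the fingers, is drawn out clear above the housing with the flap still open (height (world z) of filter_plate above 0.09 m and value of joint flap above 1.6 rad and contact force between the fingers and filter_plate above 1 N and contact force between filter_plate and housing below 0.3 N), for 0.1 s.
At the end, for the whole second after the job is handed in: Filter plate held still in the fingers, touching only them; mesh middle 30 to 100 mm before the white face, within 25 mm of its centre sideways and in height; plate upright and parallel to the face within 0.2 rad; flap open over 1.6 rad; blanking plate standing in its slot (x of filter_mid in the frame of light_face between -0.1 and -0.03 m and y of filter_mid in the frame of light_face between -0.025 and 0.025 m and z of filter_mid in the frame of light_face between -0.025 and 0.025 m and angle between the y axis of filter_plate and the x axis of light_face, either way round below 0.2 rad and angle between each of filter_plate, blank_plate's own z axis and vertical below 0.2 rad and linear speed of filter_plate below 0.03 m/s and contact force between the fingers and filter_plate above 1 N and contact force between filter_plate and housing below 0.3 N and contact force between filter_plate and light below 0.3 N and value of joint flap above 1.6 rad and z of blank_plate in the frame of housing between 0.004 and 0.014 m); the arm keeps its last pose, push and grip.
It fails at once if the blanking plate is pulled up out of its slot (z of blank_plate in the frame of housing above 0.03 m).
It fails at once if the gold caliper is disturbed (moved over 25 mm) (distance of gold_caliper from where it was at the start of the episode above 0.025 m).
It fails at once if the screwdriver is disturbed (moved over 25 mm) (distance of screwdriver from where it was at the start of the episode above 0.025 m).
It fails at once if the hex key is disturbed (moved over 25 mm) (distance of hex_key from where it was at the start of the episode above 0.025 m).
It also fails if it takes over 51 s, if anything falls off the work surface, if the arm or the gripper's body presses on something with over 40 N, if the wrist force passes 120 N, or if a joint passes its speed limit or range.

## Robot

A 6-joint arm with a two-finger parallel gripper is mounted at the origin on a cart in front of the work surface, level with it; the furniture and walls round the work are solid. World frame = base frame: x ahead of the robot, y to its left, z up, the work surface at z = 0. Lengths are in mm, angles in rad, forces in N, time in s.
With the tool pointing down it reaches from about 425 to 1125 mm from the base axis. Payload 14.9 kg.
Tool frame: the origin (TCP) lies midway between the tips of the shut fingers; the grasp point (between the pads) lies 19 mm behind it; z points along the fingers, y is the line along which they close (so a half turn about z gives the same grasp; the last joint's range is limited). The gripper opens to 91 mm and grips with 3 to 60 N. Pads are 32 mm wide; open, the fingers measure 118 mm over their backs; the gripper's body (76 mm by 178 mm) begins 60 mm behind the grasp point.
Start: joints at [-1.352, 0.379, 1.734, -0, 1.028, -0.033], TCP at [174.398, -677.94, 213.932] pointing down, gripper open.
Joint ranges: [-2.77, 2.77], [-0.74, 2.19], [0, 2.66], [-1.06, 4.2], [0.31, 2.87], [-3.08, 3.08]. Speed limits (rad/s): [1.89, 1.89, 2.39, 3.14, 3.14, 3.14].

## Interface

Orientations are given as a unit quaternion [x, y, z, w].
In Python, from station import move_pose, move_linear, movej, move_gripper, dwell, solve_ik, read_camera, camera_params, IKError, hand_in, masks_of, place_of, get_t, get_qpos, get_qvel, get_tau, get_position, get_ee_rot, get_wrist_force, get_wrist_torque, get_opening, get_grasp_force gives the robot as it stands. The module is installed in compiled form; this text tells all that it offers. Calls block until the motion is done:
- move_pose(position, orientation): joint-space move of the TCP to a pose.
- move_linear(position, attitude=None, velocity=150, max_force=None): straight line of the TCP; attitude=None keeps the orientation; velocity is the mean speed in mm/s. With max_force (N) it stops when the force on the tool has changed by that much, and returns True; else False.
- movej(angles): joint-space move.
- move_gripper(opening, grasp_force=None): finger opening in mm; grasp_force is the grip in N (None keeps the last); returns when the fingers have stopped.
- dwell(seconds).
- solve_ik(position, orientation): joint angles nearest the present ones, or None.
- read_camera(name): name is "scene" or "top"; returns the picture (420x560x3 uint8, red, green, blue); there is no depth.
- camera_params(name): a dict with "intrinsics" (3x3 intrinsics, pixels), "R" (3x3) and "t" (3): a world point X has camera coordinates R X + t. Camera axes: x right, y down, z forward; pixel columns grow to the right and rows downward; lengths in mm; the calibration is good to about 2 mm. A picture is of the moment at which its call begins. camera_params takes no time and is no camera call.
A pose or a line that the arm cannot do raises IKError and nothing moves.
- hand_in(): hands the job in; it is judged then, once.
Trained networks look in the newest picture that a camera, given by its name, has taken for a name from the list of things; names that differ only in an ending like _2 or _b are one class to them, and where a whole thing is asked for, a point or a joint stands for the part that bears it (a point fixed in the world has none). Each returns a list of dicts, best first, with "conf" (0 to 1); they miss things now and then, are a little off and sometimes report something else, mostly with a low value. They report only what shows in the picture. A call takes as long as a camera call.
- masks_of(camera, name): "pixels" (420x560 bool, what is visible of it) and "at" ([column, row] in pixels, amid what is visible of it).
- place_of(camera, name): "at" ([column, row] in pixels: a listed point, or the origin of a listed thing).
Readings, each from a call of its own:
- get_t(): time.
- get_qpos(): joint angles.
- get_qvel(): joint speeds.
- get_tau(): joint torques, N m.
- get_position(): TCP position.
- get_ee_rot(): TCP orientation.
- get_wrist_force(): force on the tool from outside, world axes, zero at the start.
- get_wrist_torque(): the same for the moment, N m.
- get_opening(): finger opening in mm.
- get_grasp_force(): force on a finger pad.
Only numpy, scipy, OpenCV 4.12 (cv2) and the standard library are available. Lean on these libraries where they do the work, as an engineer would, in place of code of your own. Each camera call takes 0.05 s, during which the arm holds its last target. There are 200 camera calls.

## Working session

There is one attempt and no reset: what is moved stays moved. The work goes in short steps, each a Python script; the robot and the scene stay as the last script left them, time stands still between calls to the robot, and variables do not carry over. Pictures are saved under pics/ and viewed, at most 10 in all, crops included, and the job is handed in when it is done.

```bash
mkdir -p pics; cat > h.py <<'E'
import numpy as np, cv2
from station import *
from scipy.spatial.transform import Rotation as R
def ray(cam,px):
    p=camera_params(cam);K=np.array(p["intrinsics"]);Rm=np.array(p["R"]);t=np.array(p["t"])
    d=Rm.T@np.linalg.solve(K,[px[0],px[1],1.]);return -Rm.T@t,d/np.linalg.norm(d)
def atz(cam,px,z):
    o,d=ray(cam,px);return o+d*(z-o[2])/d[2]
def tri(p1,p2):
    (o1,d1),(o2,d2)=ray("scene",p1),ray("top",p2)
    A=np.stack([d1,-d2],1);s=np.linalg.lstsq(A,o2-o1,rcond=None)[0]
    a,b=o1+s[0]*d1,o2+s[1]*d2;return (a+b)/2,np.linalg.norm(a-b)
def proj(cam,X):
    p=camera_params(cam);c=np.array(p["R"])@X+np.array(p["t"]);c=np.array(p["intrinsics"])@c;return c[:2]/c[2]
def save(cam,name):
    im=read_camera(cam);cv2.imwrite(f"pics/{name}.png",im[:,:,::-1]);return im
E
python3 - <<'E'
from h import *
np.set_printoptions(precision=1,suppress=True)
a=save("scene","s0");b=save("top","t0")
cv2.imwrite("pics/both.png",cv2.resize(np.vstack([a,b])[:,:,::-1],(400,600)))
for c in("scene","top"):
    print(c,ray(c,(280,210)))
    for n in["housing","flap_hinge","flap_tab","light","light_face","gold_caliper","screwdriver","hex_key"]:
        z={"flap_hinge":88,"flap_tab":120,"light_face":235}.get(n,0)
        for r in place_of(c,n)[:2]: print(n,np.round(r["conf"],2),np.array(r["at"]),atz(c,r["at"],z))
print(get_t())
E
```

```text
scene (array([ 286.9, -165. ,  834.9]), array([ 0.3,  0.6, -0.8]))
housing 0.66 [256.9 294. ] [448.2 276.2   0. ]
flap_hinge 0.22 [239.5 268.5] [421.8 297.5  88. ]
flap_tab 0.6 [238.7 268. ] [415.  279.3 120. ]
light_face 0.62 [255.2 118.5] [567.1 552.  235. ]
gold_caliper 0.81 [312.3 207.1] [671.6 446.7  -0. ]
screwdriver 0.78 [196.9 206.1] [407.3 568.5   0. ]
hex_key 0.79 [265.5 371.6] [398.3 115.2   0. ]
top (array([439.9, 347.6, 991. ]), array([ 0.1, -0. , -1. ]))
housing 0.89 [295.5 254.2] [435.9 276.7   0. ]
flap_hinge 0.82 [289.8 223.3] [507.1 294.8  88. ]
flap_tab 0.73 [227.1 158.4] [652.8 435.3 120. ]
flap_tab 0.59 [164.6 191.8] [578.3 573.8 120. ]
light 0.98 [188.9 210.9] [548.1 543.5   0. ]
light_face 0.97 [164. 191.] [561.6 545.1 235. ]
gold_caliper 0.59 [224.  156.4] [687.4 455.2   0. ]
screwdriver 0.67 [178.9 270.9] [398.8 566.9   0. ]
hex_key 0.58 [357.8 269.9] [394.6 121.2   0. ]
0.9
```

View pics/s0.png

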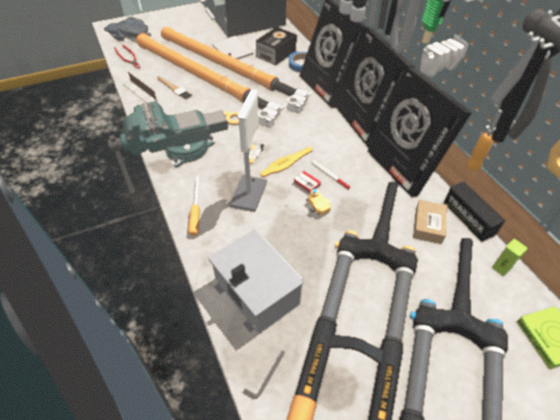

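View pics/t0.png

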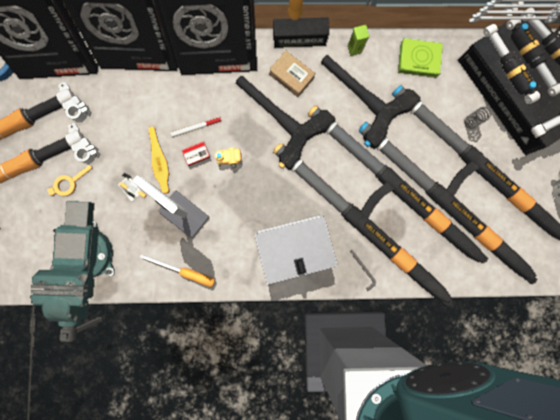

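```bash
cat > fit.py <<'E'
from h import *
from scipy.optimize import minimize
np.set_printoptions(precision=2,suppress=True)
def box(x0,x1,y0,y1,z0,z1): return np.array([[x,y,z] for x in(x0,x1) for y in(y0,y1) for z in(z0,z1)],float)
def render(cam,boxes,p):
    m=np.zeros((420,560),np.uint8);c,s=np.cos(p[2]),np.sin(p[2])
    for b in boxes:
        w=b.copy();w[:,0]=p[0]+c*b[:,0]-s*b[:,1];w[:,1]=p[1]+s*b[:,0]+c*b[:,1]
        q=np.array([proj(cam,v) for v in w],np.float32)
        cv2.fillConvexPoly(m,(cv2.convexHull(q)*16).astype(np.int32),1,shift=4)
    return m>0
def fit(mk,ms,p0):
    def cost(u):
        p=[u[0]*10,u[1]*10,u[2]*.1];bs=mk(u)
        return -sum(np.sum(r&m)/np.sum(r|m) for c,m in ms.items() for r in[render(c,bs,p)])
    u0=np.array([p0[0]/10,p0[1]/10,p0[2]/.1,*p0[3:]])
    S=np.vstack([u0]+[u0+e for e in np.eye(len(u0))*1.5])
    r=minimize(cost,u0,method="Nelder-Mead",options=dict(initial_simplex=S,maxfev=500))
    return np.r_[r.x[0]*10,r.x[1]*10,r.x[2]*.1,r.x[3:]],r.fun
def hb(u): return[box(-55,55,-81,81,0,88),box(-60,58,-83,83,88,91),box(-54,-26,-6,6,91,131)]
def lb(u): return[box(0,14,-48,48,187,283),box(u[3]*10-35,u[3]*10+35,-55,55,0,8),box(u[3]*10-7,u[3]*10+7,-7,7,0,190)]
def get(n):
    out={}
    for c in("scene","top"):
        r=masks_of(c,n)
        if r: out[c]=r[0]["pixels"];print(n,c,r[0]["conf"],out[c].sum())
    return out
E
python3 - <<'E'
from fit import *
a=read_camera("scene");b=read_camera("top")
H=get("housing");F=get("flap");L=get("light");T=get("flap_tab")
for c in H: 
    if c in F: H[c]=H[c]|F[c]
for y in(-.2,.1,.4): print("H",fit(hb,H,[440,276,y]))
for y in(-.6,-.6+np.pi): print("L",fit(lb,L,[560,545,y,.7]))
g=lambda im,x,y,w,h:cv2.resize(im[y:y+h,x:x+w],(400,400),interpolation=cv2.INTER_CUBIC)
def ov(im,m):
    for M in m.values(): pass
    return im
for c,im in(("scene",a),("top",b)):
    for m in(H,L):
        if c in m:
            cs,_=cv2.findContours(m[c].astype(np.uint8),0,1)
            im2=im.copy() if 'im2' not in dir() else im2
v=np.hstack([g(a,195,85,130,130),g(b,110,130,130,130)])
cv2.imwrite("pics/l.png",v[:,:,::-1]);print(get_t())
E
```

```text
housing scene 0.7 5798
flap scene 0.72 1964
flap top 0.96 3730
light scene 0.9 1873
light top 0.74 1577
flap_tab scene 0.96 4377
flap_tab top 0.81 3828
H (array([451.  , 282.95,   0.25]), np.float64(-0.7185091598231207))Traceback (most recent call last):
  File "<stdin>", line 6, in <module>
  File "fit.py", line 18, in fit
    r=minimize(cost,u0,method="Nelder-Mead",options=dict(initial_simplex=S,maxfev=500))
    res = _minimize_neldermead(fun, x0, args, callback, bounds=bounds,
                               **options)
    fxr = func(xr)
    fx = function(np.copy(x), *(wrapper_args + args))
  File "fit.py", line 15, in cost
    return -sum(np.sum(r&m)/np.sum(r|m) for c,m in ms.items() for r in[render(c,bs,p)])
            ~~~^^^^^^^^^^^^^^^^^^^^^^^^^^^^^^^^^^^^^^^^^^^^^^^^^^^^^^^^^^^^^^^^^^^^^^^^
  File "fit.py", line 15, in <genexpr>
    return -sum(np.sum(r&m)/np.sum(r|m) for c,m in ms.items() for r in[render(c,bs,p)])
                                                                       ~~~~~~^^^^^^^^
  File "fit.py", line 9, in render
    q=np.array([proj(cam,v) for v in w],np.float32)
                ~~~~^^^^^^^
  File "h.py", line 14, in proj
    p=camera_params(cam);c=np.array(p["R"])@X+np.array(p["t"]);c=np.array(p["intrinsics"])@c;return c[:2]/c[2]
ValueError: time passes only in moves, steps and waits
```

```bash
cat >> h.py <<'E'
_cp={}
def camera_params(c,_f=camera_params):
    if c not in _cp: _cp[c]=_f(c)
    return _cp[c]
E
cat > m1.py <<'E'
from fit import *
a=read_camera("scene");b=read_camera("top")
H=get("housing");F=get("flap_tab");L=get("light")
fb=lambda u:hb(u)[1:]
rs=[]
for n,mk,ms in(("F",fb,F),("H",hb,{k:H[k] for k in H if k=="scene"}),("Ftop",fb,{"top":F["top"]})):
    r=min((fit(mk,ms,[440,276,y]) for y in(-.2,.2)),key=lambda r:r[1]);print(n,*r);rs.append(r[0])
ls=[]
for y in(-.6,-.6+np.pi): r=fit(lb,L,[560,545,y,.7]);ls.append(r);print("L",*r)
l=min(ls,key=lambda r:r[1])[0]
ims=[]
for c,im in(("scene",a),("top",b)):
    for k,(p,bs) in enumerate([(rs[0],hb(0)),(l,lb(l))]):
        for bx in bs:
            cs,_=cv2.findContours(render(c,[bx],p).astype(np.uint8),0,2)
            if k==0: cv2.drawContours(im,cs,-1,(255,0,0),1)
    ims.append(im)
g=lambda im,x,y,w,h:cv2.resize(im[y:y+h,x:x+w],(400,300),interpolation=cv2.INTER_CUBIC)
v=np.vstack([np.hstack([g(ims[0],170,85,160,120),g(ims[1],110,130,160,120)]),np.hstack([g(ims[0],170,220,160,120),g(ims[1],220,190,160,120)])])
cv2.imwrite("pics/l.png",v[:,:,::-1]);print(get_t())
E
python3 m1.py
```

```text
housing scene 0.95 6077
housing top 0.23 3868
flap_tab scene 0.88 4236
flap_tab top 0.86 3778
light scene 0.89 1917
light top 0.91 1656
F [447.47 281.78   0.23] -1.936793648136007
H [450.36 282.02   0.24] -0.9518900343642611
Ftop [446.66 281.62   0.24] -0.971950591868245
L [544.87 555.02  -0.68  -0.36] -1.7988521456811457
L [555.83 545.82   2.47   1.74] -1.7929976415629714
1.8
```

View pics/l.png

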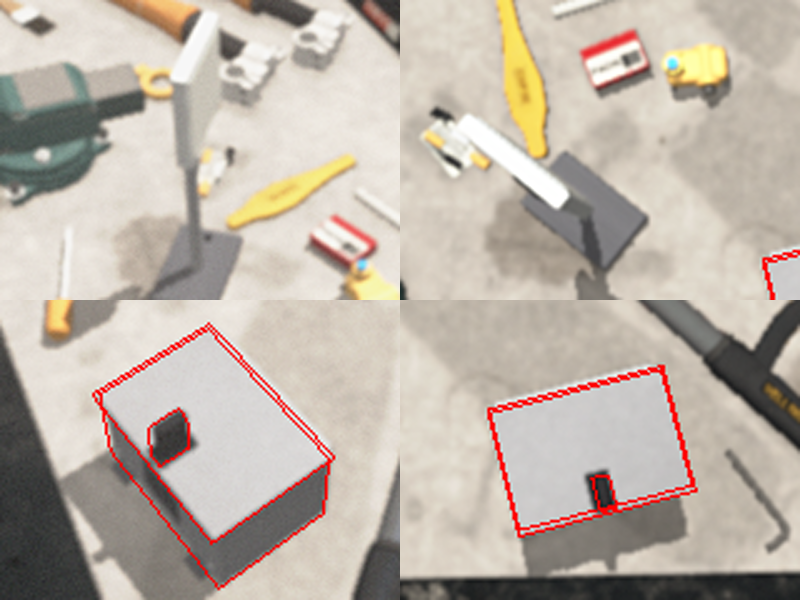

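```bash
cat >> h.py <<'E'
HX,HY,HW=448.5,282,.235
def hw(x,y,z):
    c,s=np.cos(HW),np.sin(HW);return np.array([HX+c*x-s*y,HY+s*x+c*y,z])
def down(yaw): # tool z down, tool x along yaw
    c,s=np.cos(yaw),np.sin(yaw)
    return R.from_matrix(np.array([[c,s,0],[s,-c,0],[0,0,-1]]).T.T).as_quat()
E
python3 - <<'E'
from h import *
np.set_printoptions(precision=2,suppress=True)
print(R.from_quat(get_ee_rot()).as_matrix())
for k in(0,np.pi):
    print(solve_ik(hw(-40,0,200),down(HW+k)),solve_ik(hw(0,30,52),down(HW+k)),solve_ik([604,508,254],down(.9+k)))
E
```

```text
[[ 0.97  0.25  0.  ]
 [ 0.25 -0.97  0.  ]
 [ 0.   -0.   -1.  ]]
[ 0.54  0.07  2.16 -0.    0.92  1.88] [ 0.57  0.39  2.11 -0.    0.65  1.91] [ 0.67  0.48  1.51 -0.    1.15  1.34]
[ 0.54  0.07  2.16 -0.    0.92 -1.27] [ 0.57  0.39  2.11 -0.    0.65 -1.24] [ 0.67  0.48  1.51 -0.    1.15 -1.8 ]
```

```bash
python3 - <<'E'
from h import *
q=down(HW+np.pi)
move_pose(hw(-40,0,210),q)
move_gripper(50,20)
a=save("scene","a1");b=save("top","b1")
g=lambda im,x,y,w,h:cv2.resize(im[y:y+h,x:x+w],(400,400),interpolation=cv2.INTER_CUBIC)
cv2.imwrite("pics/c1.png",np.hstack([g(a,150,170,200,200),g(b,220,160,180,180)])[:,:,::-1]);print(get_t(),get_position(),get_qpos())
E
```

```text
6.0917 [409.60041936 272.70826892 210.01294523] [ 5.40017789e-01  5.10121592e-02  2.15015460e+00  2.38963347e-05
  9.40392150e-01 -1.26583133e+00]
```

View pics/c1.png

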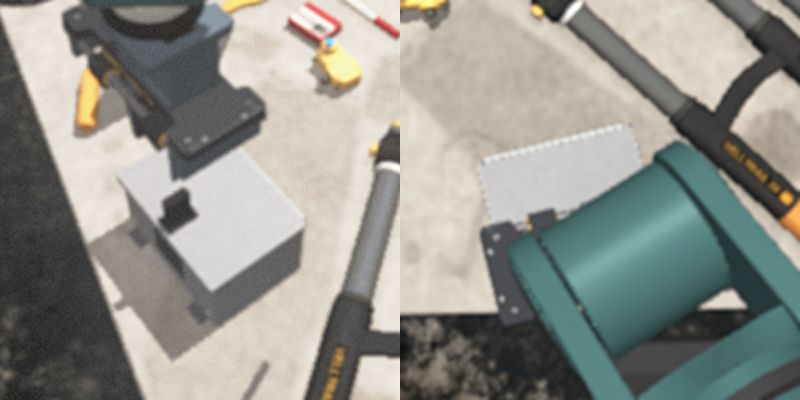

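The gripper sits above the tab, its long side along the housing's y axis and the tab right below the fingers (crop px ~(178,210)). Next I descend, pinch the tab and swing the flap.

```bash
python3 - <<'E'
from h import *
hit=move_linear(hw(-40,0,102),velocity=120,max_force=15)
print(hit,get_position())
move_gripper(0,20);print("open",get_opening(),get_grasp_force(),get_wrist_force())
if 9<get_opening()<15:
    r=np.hypot(98,32);a0=np.arctan2(32,-98)
    for i,th in enumerate(np.linspace(.12,1.84,13)):
        a=a0-th
        move_linear(hw(58+r*np.cos(a),0,88+r*np.sin(a)-19+1),velocity=90)
        if i%4==0: print(round(th,2),get_opening(),np.round(get_wrist_force(),1))
print(get_t());a=save("scene","a2")
E
```

```text
False [409.99249367 272.93424965 102.58583913]
open 11.840576265901777 20.000123977661133 [-2.61163763  3.88730538  0.46744664]
0.12 11.94065462124404 [-4.9  4.4  4.2]
0.69 11.754133321326822 [-5.   3.4  9.9]
1.27 11.58082656548225 [-0.9  5.7  3.7]
1.84 11.8757486832141 [4.7 6.5 5. ]
11.8917
```

View pics/a2.png

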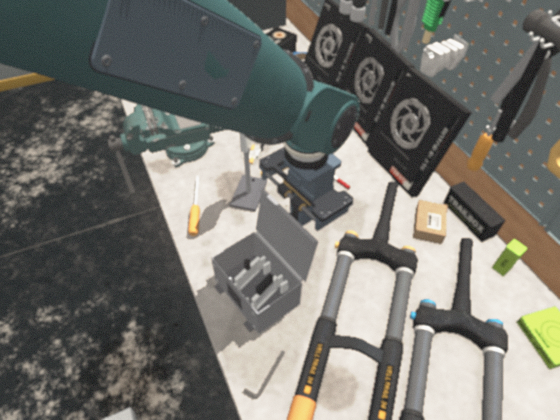

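The flap leans back past upright, with the round knob at ~(250,265) and the bar handle at ~(265,285). I'll release, retreat upward and locate the handle.

```bash
python3 - <<'E'
from h import *
np.set_printoptions(precision=1,suppress=True)
p=get_position()
move_gripper(50,20)
x=lambda d,z:p+np.array([d*np.cos(HW),d*np.sin(HW),z-p[2]])
move_linear(x(6,260),velocity=150)
move_pose(hw(-130,0,330),down(HW+np.pi))
a=save("scene","a3");b=save("top","b3")
c,s=np.cos(HW),np.sin(HW)
for cam in("scene","top"):
    for n,z in(("filter_mid",33),("filter_plate",8),("blank_plate",8)):
        for r in place_of(cam,n)[:2]:
            d=atz(cam,r["at"],z)-[HX,HY,0];print(cam,n,r["conf"],r["at"],"H:",c*d[0]+s*d[1],-s*d[0]+c*d[1])
for y in(-30,30): print(y,proj("scene",hw(0,y,84)),proj("top",hw(0,y,84)))
g=lambda im,x,y,w,h:cv2.resize(im[y:y+h,x:x+w],(400,400),interpolation=cv2.INTER_CUBIC)
cv2.imwrite("pics/c3.png",np.hstack([g(a,190,190,130,130),g(b,220,180,130,130)])[:,:,::-1]);print(get_t())
E
```

```text
scene blank_plate 0.57 [246.5, 280.5] H: -2.3736292121011857 31.356735565984938
top filter_mid 0.59 [306.3, 248.0] H: -4.80924351308367 -29.134198058055567
top filter_mid 0.56 [164.5, 190.5] H: 216.07361398086914 271.8824313119324
top filter_plate 0.48 [306.2, 243.6] H: 5.520400479091836 -34.145767021749705
top filter_plate 0.25 [164.5, 193.3] H: 214.60712472339478 278.81215022558445
top blank_plate 0.69 [282.2, 251.9] H: 0.3185063209453931 29.01337516393059
-30 [263.7 281.1] [308.3 245.6]
30 [246.2 261. ] [283.1 252.1]
14.9417
```

View pics/c3.png

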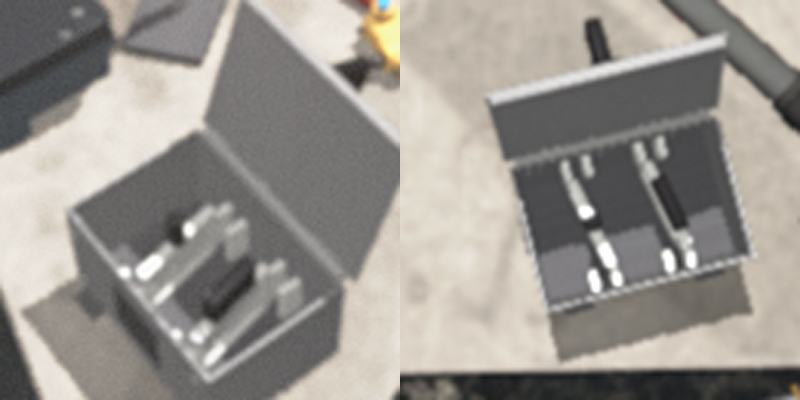

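```bash
python3 - <<'E'
from h import *
np.set_printoptions(precision=1,suppress=True)
q=down(HW+np.pi)
move_gripper(38,30)
move_pose(hw(0,-30,170),q)
print(move_linear(hw(0,-30,52),velocity=100,max_force=15),get_position())
move_gripper(0,30);print("open",get_opening(),get_grasp_force(),get_wrist_force())
if 9<get_opening()<15:
    print(move_linear(hw(0,-30,190),velocity=70,max_force=40),get_wrist_force(),get_opening())
    move_linear(hw(-10,-30,310),velocity=150)
a=save("scene","a4");b=save("top","b4")
g=lambda im,x,y,w,h:cv2.resize(im[y:y+h,x:x+w],(400,400),interpolation=cv2.INTER_CUBIC)
cv2.imwrite("pics/c4.png",np.hstack([g(a,170,150,180,180),g(b,200,160,180,180)])[:,:,::-1]);print(get_t(),get_opening(),get_grasp_force())
E
```

```text
False [455.9 253.   52.5]
open 11.683145915400289 30.000528395175934 [-1.  -0.2  4.3]
False [-0.2 -0.1 -1.3] 11.732347115278479
21.2167 12.034193727708127 29.999246299266815
```

View pics/c4.png

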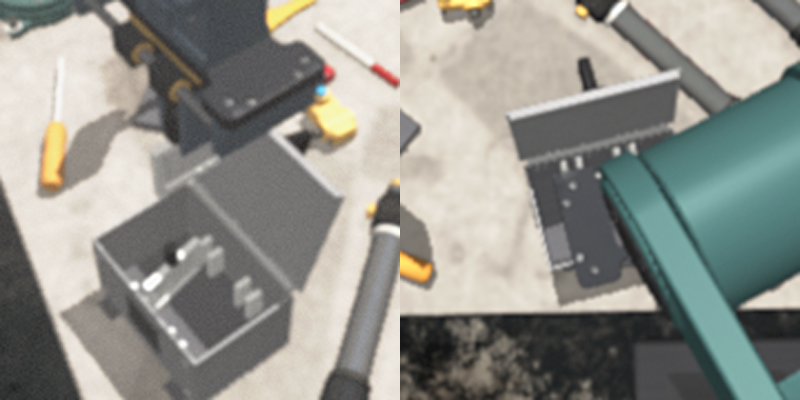

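The filter plate is out and upright in the fingers, the blank is still in its slot and the flap is open. Now I move to the light.

```bash
python3 - <<'E'
from h import *
np.set_printoptions(precision=1,suppress=True)
f=np.array([557,546,0.]);n=np.array([.783,-.622,0]);q=down(.9+np.pi)
move_pose(f+130*n+[0,0,310],q)
move_linear(f+130*n+[0,0,254],velocity=120)
print(move_linear(f+62*n+[0,0,254],velocity=60,max_force=10))
dwell(.3)
a=save("scene","a5");b=save("top","b5")
for cam in("scene","top"):
    for nm,z in(("filter_mid",235),("light_face",235),("filter_plate",210)):
        for r in place_of(cam,nm)[:2]: print(cam,nm,r["conf"],r["at"],atz(cam,r["at"],z))
print("exp",proj("scene",f+62*n+[0,0,235]),proj("top",f+62*n+[0,0,235]),get_position())
g=lambda im,x,y,w,h:cv2.resize(im[y:y+h,x:x+w],(400,400),interpolation=cv2.INTER_CUBIC)
cv2.imwrite("pics/c5.png",np.hstack([g(a,190,50,140,140),g(b,100,110,150,150)])[:,:,::-1]);print(get_t(),get_opening(),get_grasp_force(),get_wrist_force())
E
```

```text
False
scene filter_mid 0.52 [279.0, 127.5] [601.9 503.1 235. ]
scene light_face 0.94 [254.8, 119.3] [565.2 549.8 235. ]
scene filter_plate 0.69 [282.1, 136.2] [608.8 501.3 210. ]
exp [279.7 125.9] [183.9 168.4] [605.5 507.4 254. ]
24.975 11.827828298617167 29.999125599861145 [-0.7  0.5 -0.9]
```

View pics/c5.png

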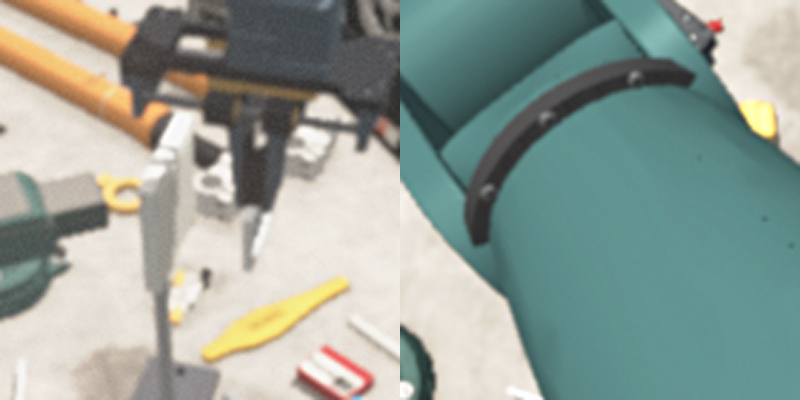

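View pics/a5.png

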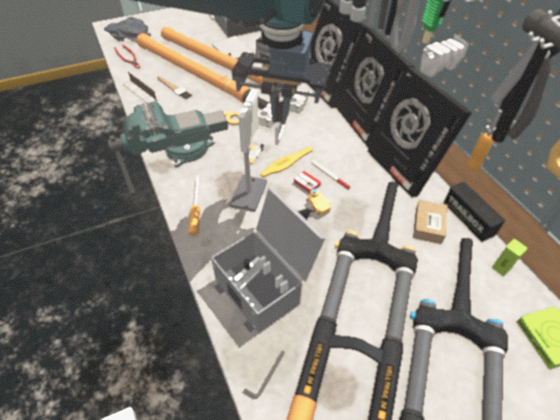

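The plate is upright beside the white face, with a visible gap and parallel to it (filter_mid px (279,127), expected (280,126)). The flap is open, the blank is in its slot and the bystanders are where they were.

```bash
python3 -c "
from h import *
print(np.abs(get_qvel()).max(),get_grasp_force());print(hand_in())"
```

```text
0.0012661413545596502 29.999125599861145
the job is handed in; nothing more can be done
None
```

The job is handed in but gave no pass/fail result: at about 25 s of robot time the gripper held the mesh filter plate upright, at my estimate 62 mm in front of the white face, with the flap open, the blanking plate in its slot and the bystanders where they were.

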